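# Fit the portafilter cradle on the tamping stand

## Robot

A 6-joint arm with a two-finger parallel gripper is mounted at the origin on a cart in front of the work surface, level with it; the furniture and walls round the work are solid. World frame = base frame: x ahead of the robot, y to its left, z up, the work surface at z = 0. Lengths are in mm, angles in rad, forces in N, time in s.
With the tool pointing down it reaches from about 300 to 875 mm from the base axis. Payload 6.4 kg.
Tool frame: the origin (TCP) lies midway between the tips of the shut fingers; the grasp point (between the pads) lies 19 mm behind it; z points along the fingers, y is the line along which they close (so a half turn about z gives the same grasp; the last joint's range is limited). The gripper opens to 88 mm and grips with 3 to 60 N. Pads are 18 mm wide; open, the fingers measure 123 mm over their backs; the gripper's body (75 mm by 187 mm) begins 45 mm behind the grasp point.
Start: joints at [0.989, 0.181, 1.607, -0, 1.354, -0.206], TCP at [211.024, 534.892, 238.714] pointing down, gripper open.
Joint ranges: [-2.99, 2.99], [-0.89, 2.07], [0.3, 2.58], [-1.14, 4.28], [0, 2.63], [-3.12, 3.12]. Speed limits (rad/s): [2.57, 2.57, 3.01, 3.14, 3.14, 3.14].

## Interface

Orientations are given as a unit quaternion [x, y, z, w].
In Python, from workcell import telemetry, vision, workorder gives the robot as it stands.
- The arm moves only by the tool carry_out, never from a script. Its argument "targets" is a list of rows, each an object with "claw": the opening in per cent of the stroke, from 0 (shut) to 100 (fully open); "linear": the shift along the tool's x, y, z in cm, a list of three; "spin": the turn about the tool's z in rad. A call has exactly 5 rows; each row shifts and turns the commanded pose from where the row before left it, along the tool's axes as they then stand; what a row does not reach is not made up. A row lasts 1/8 s, in which the tool goes at most 62.5 mm and 10.7 degrees, less where a joint would pass 70% of its speed; a pose out of reach is approached as far as the arm can. A call is refused whole if a number of a shift passes 6.25 or a number of a turn 0.188, either way. A call with a gripper value outside its range is refused whole. The fingers move at their own pace and stop on an object; the grip force is fixed at half the most. Time passes only in rows, so rows that do not move let the fingers close, or fill a call up. It gives the time, the measured TCP pose, the force, the opening and the grip force at its end, in the units of the state.
- telemetry.sense(): the state, without advancing time (a new reading comes with each control period).
- vision.get_image(name): name is "scene" or "side" or "wrist"; returns the picture (384x512x3 uint8, red, green, blue); there is no depth.
- vision.calibration(name): a dict with "vfov" (degrees; the focal length in pixels is half the picture's height over the tangent of half this angle, whatever the lens; pixels are square), "cx", "cy" (the principal point, pixels), "R" (3x3) and "t" (3): a world point X has camera coordinates R X + t; the wrist camera has in their place "tool_from_camera" (4x4, takes a point from camera to tool coordinates, whose origin is the TCP and whose axes are the flange's). Camera axes: x right, y down, z forward; pixel columns grow to the right and rows downward; lengths in mm; the calibration is good to about 2 mm. A picture is of the moment at which its call begins: read the wrist's pose just before it. calibration takes no time and is no camera call.
- workorder.finish_job(): hands the job in; it is judged then, once.
The state is a dict: "t": time; "joints": joint angles; "dq": joint speeds; "joint_torque": joint torques, N m; "ee_pos": TCP position; "tcp_rot": TCP orientation; "force": force on the tool from outside, world axes, zero at the start; "torque": the same for the moment, N m; "gripper_width": finger opening in mm; "finger_force": force on a finger pad.
Only numpy, scipy, OpenCV 4.12 (cv2) and the standard library are available. Lean on these libraries where they do the work, as an engineer would, in place of code of your own. Each camera call takes 0.05 s, during which the arm holds its last target. There are 200 camera calls.

## Task

Lift the portafilter cradle by its upright web, lower it gently over both pins of the tamping stand, feeling fore and aft for the pins because their bar may be set anywhere along its travel, and let it down until it lies flat on the stand's two pads; never force it. Then slide the stand's bolt by its knob fully over the cradle's edge to lock it, let go, and leave the bell, timer, portafilter and tamper where they stand.

Things in the scene. Friction and masses are not known exactly. Their poses are not given: they have to be found in the camera images.
- cradle: Loose portafilter cradle, 0.3 to 0.5 kg, flat on the worktop: steel plate 80 (x) x 170 (y) x 8 mm with two round through holes, 14.4 mm diameter, at x = 0, y = -50 and +50 mm; an upright web stands on its middle. Origin: centre of the plate's underside; z up. The same either way round (half turn about z).
- cradle_web (a point): Middle of the top of the cradle's upright U-shaped aluminium web, 44 mm above the plate's underside: 12 mm thick (x), 64 mm long (y), with two horns 16 mm higher at y = -32..-20 and 20..32 mm. Grasp across the 12 mm thickness, in the middle, from above; the plate's top is 36 mm below this point. Axes as the cradle's.
- stand: Fixed tamping stand, dark steel base 130 (x) x 240 (y, -98 to +142) mm. Origin: on the worktop under the middle of the cradle's place; z up, y along the line of the two pins towards the bolt end, x fore and aft. Two raised aluminium pads, 110 mm long in x, at y = -87..-67 and 67..87 mm, tops at z = 26 mm, carry the cradle plate. At y = 95..137, x = -28..28 a bolt block, 43 mm high without its knob.
- pins_middle (a point): Fixed point of the stand at x = 0, y = 0, z = 41.5 mm: level of the pins' tops, at the middle of their bar's travel. The two upright pins, 12 mm diameter, rims eased 0.8 mm, at stand y = -50 and +50 mm, stand 15.5 mm above the pads on a crossbar clamped firmly anywhere from x = -15 to +15 mm; this setting is not reported; pressing with over 40 N harms it. Seated, the cradle's origin is at that x, y = 0, z = 26 mm.
- bolt (a joint): Slide bolt on the stand's block, a flat steel tongue 34 mm wide with an upright knob: 0 = drawn back (tongue tip at stand y = 92 mm, clear of the cradle), grows towards the stand's -y, end stop at 0.022 m (tongue over the plate's edge, 2.5 mm above the top of a plate that lies flat). Friction about 3 N; stays where it is left.
- bolt_knob (a point): Centre of the top of the bolt's knob, an upright black round post of 15 mm diameter and 36 mm height, top at stand z = 78.5 mm; it moves with the bolt (at stand x = 0, y = 121 mm when drawn back) and can be pushed from its outer (+y) side.
- counter_bell: Bystander: brass-coloured domed counter bell, 74 mm wide, 61 mm tall; origin at the centre of its underside.
- shot_timer: Bystander: round pale timer, 64 mm wide, 21 mm tall; origin at the centre of its underside.
- portafilter: Bystander: portafilter lying flat, steel ring and black handle, 84 x 214 x 30 mm; origin at the centre of its underside.
- tamper: Bystander: tamper with brown wooden handle and steel foot, 58 mm wide, 90 mm tall; origin at the centre of its underside.
Mind the look-alikes: they are no part of the job. There is more than one size of the cradle; the job needs the larger.

How it is judged:
By the outcome, as a careful person would: the job done as asked, in the order asked, and still so for the second after the job is handed in, with the robot touching nothing.
It also fails if it takes over 72 s, if anything falls off the work surface, if the arm or the gripper's body presses on something with over 40 N, if the wrist force passes 120 N, or if a joint passes its speed limit or range.

## Working session

There is one attempt and no reset: what is moved stays moved. The work goes in short steps, Python scripts to look and compute and a tool call to move; the robot and the scene stay as the last step left them, time stands still between calls to the robot, and variables do not carry over. Pictures are saved under pics/ and viewed, at most 10 in all, crops included, and the job is handed in when it is done.

Besides the shell and the picture viewer there is one more tool, called after ">>>" by a JSON object that holds its "name" and its "arguments", one argument or row to a line. carry_out: Moves the arm, as the interface text tells. Its arguments: {"type":"object","properties":{"targets":{"type":"array","items":{"type":"object","properties":{"claw":{"type":"number"},"linear":{"type":"array","items":{"type":"number"}},"spin":{"type":"number"}}}}},"required":["targets"]}

```bash
mkdir -p pics; cat > h.py <<'E'
import numpy as np, cv2
from workcell import telemetry, vision, workorder
from scipy.spatial.transform import Rotation as Ro
def cam(n, s=None):
    c=vision.calibration(n); f=192/np.tan(np.radians(c['vfov'])/2)
    if 'R' in c: R=np.array(c['R']);t=np.array(c['t']); 
    else:
        s=s or telemetry.sense(); T=np.array(c['tool_from_camera']); Rt=Ro.from_quat(s['tcp_rot']).as_matrix()
        Rwc=Rt@T[:3,:3]; o=Rt@T[:3,3]+np.array(s['ee_pos']); R=Rwc.T; t=-R@o
    return R,t,f,c['cx'],c['cy'],c
def ray(C,u,v):
    R,t,f,cx,cy,_=C; d=R.T@np.array([(u-cx)/f,(v-cy)/f,1]); return -R.T@t,d
def plane(C,u,v,z):
    o,d=ray(C,u,v); return o+d*(z-o[2])/d[2]
def proj(C,X):
    R,t,f,cx,cy,_=C; p=R@np.array(X)+t; return f*p[0]/p[2]+cx, f*p[1]/p[2]+cy
def snap(n,fn):
    s=telemetry.sense(); im=vision.get_image(n); cv2.imwrite('pics/'+fn,im[:,:,::-1]); return cam(n,s),im
E
python3 - <<'E'
from h import *
s=telemetry.sense(); print(s)
for n in ['scene','side','wrist']:
    C,im=snap(n,n+'0.png'); print(n,C[5])
a=cv2.imread('pics/scene0.png');b=cv2.imread('pics/side0.png')
E
```

```text
{'t': 0.0, 'joints': array([ 9.88727072e-01,  1.81501678e-01,  1.60796684e+00, -2.95576793e-05,
        1.35376202e+00, -2.06305495e-01]), 'dq': array([ 0.00020423,  0.00071772, -0.0029281 ,  0.00103792,  0.00090131,
        0.00023563]), 'joint_torque': array([-9.94904185e-04, -4.33893120e+01, -3.41846108e+01,  6.99473941e-02,
        3.86331102e-02, -1.18961484e-04]), 'ee_pos': array([210.72585123, 534.45027736, 237.85214533]), 'tcp_rot': array([ 1.86775269e-01,  9.82402325e-01, -7.61679294e-04, -3.01198758e-04]), 'force': array([-0.37397053,  0.32349833,  0.17980297]), 'torque': array([-0.01039309, -0.02243973,  0.03796015]), 'finger_force': 0.0, 'gripper_width': 88.48534085867576}
scene {'vfov': 42.04919425338744, 'cx': 256.50662194018247, 'cy': 191.29199411899424, 'R': array([[ 0.49598537,  0.86822965, -0.01325869],
       [ 0.76679553, -0.4451029 , -0.46250192],
       [-0.40745936,  0.21922748, -0.88651914]]), 't': array([-273.94976893, -429.54727682, 1930.69680823])}
side {'vfov': 45.04231580201279, 'cx': 255.57301289558396, 'cy': 189.2345255460686, 'R': array([[-0.98550456, -0.16963901, -0.00183611],
       [-0.10957248,  0.64474091, -0.75650712],
       [ 0.12951693, -0.74534003, -0.65398288]]), 't': array([ 568.38830789,  134.12359489, 1446.49976822])}
wrist {'vfov': 58.475573624745586, 'cx': 257.36115585869703, 'cy': 196.08783657519027, 'tool_from_camera': array([[-8.25940924e-04, -9.54676731e-01, -2.97643506e-01,
         7.76428163e+01],
       [ 9.99999510e-01, -9.51166552e-04,  2.75887275e-04,
        -7.54931041e-01],
       [-5.46491710e-04, -2.97643133e-01,  9.54677048e-01,
        -1.44996028e+02],
       [ 0.00000000e+00,  0.00000000e+00,  0.00000000e+00,
         1.00000000e+00]])}
```

View pics/scene0.png

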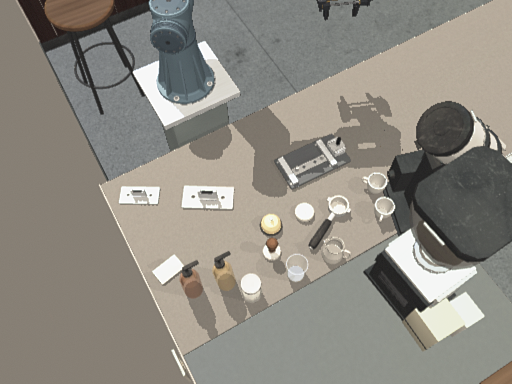

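View pics/side0.png

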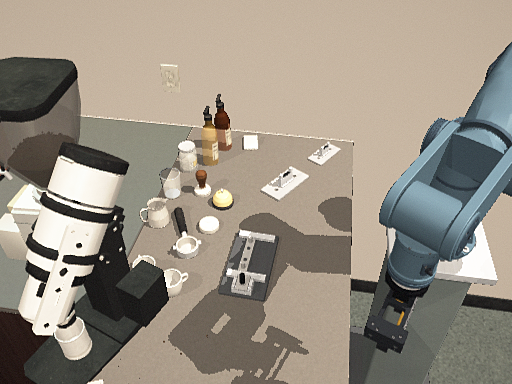

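Scene picture: two white plates, a small one at (139,195) and a bigger one at (208,197). The bigger one fits the 170 x 80 mm description; I'll check its size. The stand is at (313,161), with its knob near (339,141). In the side view the plates are at (323,153) and (285,182), and the stand is at (250,265).

```bash
python3 - <<'E'
from h import *
a=cv2.imread('pics/scene0.png'); C=cam('scene')
g=cv2.cvtColor(a,cv2.COLOR_BGR2HSV)
m=((g[:,:,2]>190)&(g[:,:,1]<40)).astype(np.uint8)
for name,(x0,x1,y0,y1) in dict(big=(172,245,175,220),small=(110,170,175,215)).items():
    k=np.zeros_like(m);k[y0:y1,x0:x1]=m[y0:y1,x0:x1]
    k=cv2.morphologyEx(k,cv2.MORPH_CLOSE,np.ones((5,5)))
    c=max(cv2.findContours(k,0,2)[0],key=cv2.contourArea)
    P=np.array([plane(C,*p[0],8)[:2] for p in c],np.float32)
    print(name,cv2.boundingRect(c),cv2.minAreaRect(P))
crop=cv2.resize(a[125:225,110:360],None,fx=3.2,fy=3.2,interpolation=cv2.INTER_CUBIC)
b=cv2.imread('pics/side0.png')
c2=cv2.resize(b[140:310,210:350],None,fx=3.2,fy=3.2,interpolation=cv2.INTER_CUBIC)
cv2.imwrite('pics/crop1.png',crop);cv2.imwrite('pics/crop2.png',c2)
for u,v in [(313,161)]:print(plane(C,u,v,26))
for n in ['scene','side']:
  print(n,[np.round(proj(cam(n),plane(C,313,161,26)))])
E
```

```text
big (181, 185, 53, 24) ((494.9192810058594, -158.13279724121094), (172.06634521484375, 85.60757446289062), 58.23078918457031)
small (119, 186, 41, 18) ((372.03680419921875, -356.3454284667969), (133.6664581298828, 64.83704376220703), 59.85575485229492)
[565.68127404 217.4403411   26.        ]
scene [array([313., 161.])]
side [array([247., 256.])]
```

View pics/crop1.png

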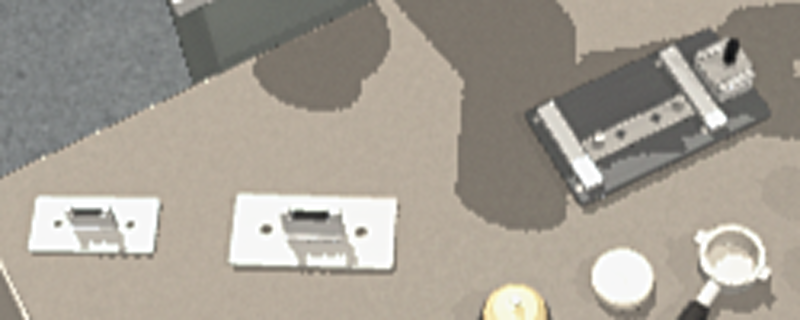

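View pics/crop2.png

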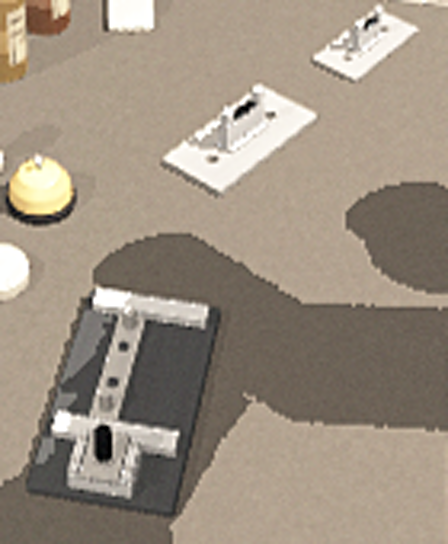

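Crop 1: the larger cradle is centred near crop (315,230), the smaller look-alike at (95,225). The larger measures about 172 x 86 mm, so it is the one meant; the small one is 134 x 65 mm. Stand pads are at crop (567,146) and (692,88), the pins lie on a bar between them, and the knob is at (731,50). I'll look at the stand from above first, since it is on the way.

>>> {"name": "carry_out", "arguments": {
  "targets": [
    {"linear": [-4.1, -1.65, 0], "spin": 0, "claw": 100},
    {"linear": [-4.1, -1.65, 0], "spin": 0, "claw": 100},
    {"linear": [-4.1, -1.65, 0], "spin": 0, "claw": 100},
    {"linear": [-4.1, -1.65, 0], "spin": 0, "claw": 100},
    {"linear": [-4.1, -1.65, 0], "spin": 0, "claw": 100}
  ]
}}

```text
t: 0.78
ee_pos: [372.2, 381.8, 238.5]
tcp_rot: [0.187, 0.982, -0.0, -0.0]
force: [0.4, 0.7, 0.1]
gripper_width: 88.4
finger_force: 0.0
```

>>> {"name": "carry_out", "arguments": {
  "targets": [
    {"linear": [-4.1, -1.65, 0], "spin": 0, "claw": 100},
    {"linear": [-4.1, -1.65, 0], "spin": 0, "claw": 100},
    {"linear": [-4.1, -1.65, 0], "spin": 0, "claw": 100},
    {"linear": [-4.1, -1.65, 0], "spin": 0, "claw": 100},
    {"linear": [-4.1, -1.65, 0], "spin": 0, "claw": 100}
  ]
}}

```text
t: 1.4
ee_pos: [532.6, 229.8, 238.4]
tcp_rot: [0.187, 0.982, -0.0, -0.0]
force: [0.7, 0.1, 0.7]
gripper_width: 88.4
finger_force: 0.0
```

>>> {"name": "carry_out", "arguments": {
  "targets": [
    {"linear": [0, 0, 0], "spin": 0, "claw": 100},
    {"linear": [0, 0, 0], "spin": 0, "claw": 100},
    {"linear": [0, 0, 0], "spin": 0, "claw": 100},
    {"linear": [0, 0, 0], "spin": 0, "claw": 100},
    {"linear": [0, 0, 0], "spin": 0, "claw": 100}
  ]
}}

```text
t: 2.02
ee_pos: [531.5, 231.5, 238.8]
tcp_rot: [0.186, 0.982, 0.0, 0.0]
force: [0.5, 0.1, 0.6]
gripper_width: 88.1
finger_force: 0.0
```

```bash
python3 - <<'E'
from h import *
s=telemetry.sense();print(s['ee_pos'],s['tcp_rot'],s['force'])
import pickle
C,im=snap('wrist','w1.png'); pickle.dump(C[:5],open('w1.pkl','wb'))
cv2.imwrite('pics/w1b.png',cv2.resize(im[:,:,::-1],None,fx=1.5,fy=1.5,interpolation=cv2.INTER_CUBIC))
E
```

```text
[531.47368385 231.49547473 238.84308897] [1.86317041e-01 9.82489672e-01 3.58123116e-05 5.52201339e-05] [0.52605714 0.08232548 0.62727002]
```

View pics/w1b.png

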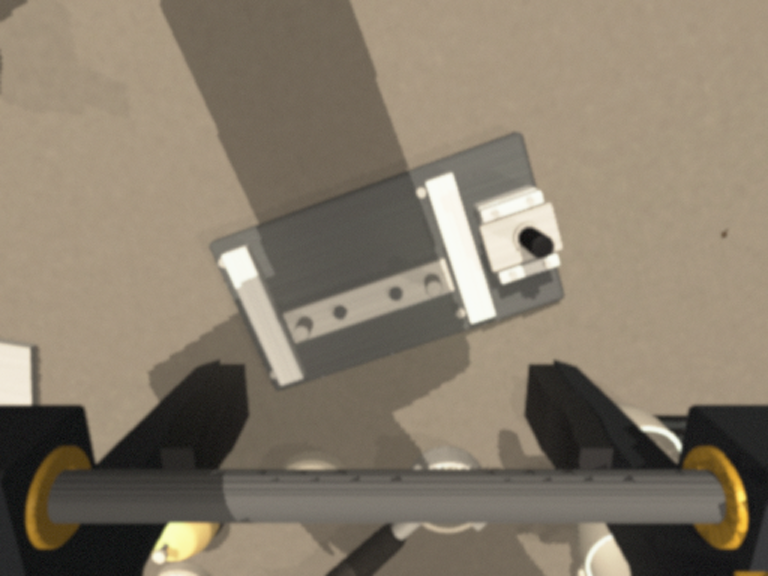

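Wrist view (1.5x): the pads run (233,250)–(290,382) and (440,178)–(483,320). The pins are near (303,326) and (432,283), the knob top is at (541,243). The bar is shifted well towards image-down.

```bash
python3 - <<'E'
from h import *
import pickle
C=pickle.load(open('w1.pkl','rb'))+(None,)
a=cv2.imread('pics/w1.png'); g=cv2.cvtColor(a,cv2.COLOR_BGR2GRAY)
M=[]
for x0,x1,y0,y1 in [(135,210,155,265),(275,335,105,222)]:
    k=np.zeros_like(g); k[y0:y1,x0:x1]=(g[y0:y1,x0:x1]>175)*255
    k=cv2.morphologyEx(k,cv2.MORPH_OPEN,np.ones((5,5)))
    c=max(cv2.findContours(k,0,cv2.CHAIN_APPROX_NONE)[0],key=cv2.contourArea)
    P=np.array([plane(C,*p[0],26)[:2] for p in c],np.float32); r=cv2.minAreaRect(P); print(cv2.boundingRect(c),r); M.append(r)
p1,p2=[np.array(r[0]) for r in M]; d=p2-p1; print('dist',np.linalg.norm(d),'yaw',np.degrees(np.arctan2(d[1],d[0])),'mid',(p1+p2)/2)
x0,y0=180,170
cr=cv2.resize(a[y0:y0+65,x0:x0+130],None,fx=6,fy=6,interpolation=cv2.INTER_CUBIC)
cv2.imwrite('pics/pins.png',cv2.normalize(cr,None,0,255,cv2.NORM_MINMAX))
print('knob',plane(C,541/1.5,243/1.5,78.5), 'pinguess',plane(C,303/1.5,326/1.5,41.5),plane(C,432/1.5,283/1.5,41.5))
E
```

```text
(147, 165, 53, 90) ((546.1533203125, 125.86761474609375), (22.707244873046875, 109.11078643798828), 88.034912109375)
(279, 116, 51, 99) ((552.403076171875, 277.98016357421875), (26.342212677001953, 110.32201385498047), 89.27713012695312)
dist 152.24088465090614 yaw 87.64724641655644 mid [549.27819824 201.92388916]
knob [551.83802473 323.23102618  78.5       ] pinguess [558.73500876 156.64989001  41.5       ] [562.49717394 252.80235485  41.5       ]
```

View pics/pins.png

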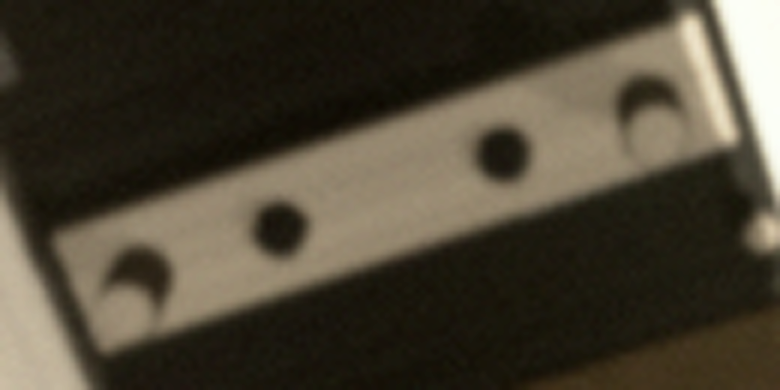

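```bash
cat >> h.py <<'E'
def wrap(a): return (a+np.pi)%(2*np.pi)-np.pi
def plan(target,yaw=None,n=5):
    """n equal world steps to target (mm), tool-x yaw (deg); prints rows in tool axes (cm, rad)"""
    s=telemetry.sense(); p=np.array(s['ee_pos']); M=Ro.from_quat(s['tcp_rot']).as_matrix()
    y=np.arctan2(M[1,0],M[0,0]); dy=0 if yaw is None else wrap(np.radians(yaw)-y)
    d=(np.array(target)-p)/n
    print('pos',p.round(1),'yaw',np.degrees(y).round(2),'force',s['force'].round(1),'dy',round(dy,3))
    for i in range(n):
        a=y+dy*i/n; R=np.array([[np.cos(a),np.sin(a),0],[np.sin(a),-np.cos(a),0],[0,0,-1]])
        print((R.T@d/10).round(2).tolist(),round(-dy/n,3))
E
python3 - <<'E'
from h import *
import pickle
C=pickle.load(open('w1.pkl','rb'))+(None,)
a,b=plane(C,200.9,221.6,41.5)[:2],plane(C,288.9,191.6,41.5)[:2]
d=b-a; print(a,b,np.linalg.norm(d),np.degrees(np.arctan2(*d[::-1])),(a+b)/2)
plan([495-34*.52+0,-158-34*.85+60-0,240],58.2+0,15)
E
```

```text
[562.75385548 153.54779511] [565.82856437 252.58681122] 99.08673245010692 88.22179900173722 [564.29120992 203.06730316]
pos [531.6 231.4 238.9] yaw 158.52 force [-0.3 -0.4  0.9] dy -1.751
[-0.54, -2.36, -0.01] 0.117
[-0.81, -2.28, -0.01] 0.117
[-1.07, -2.17, -0.01] 0.117
[-1.31, -2.03, -0.01] 0.117
[-1.54, -1.86, -0.01] 0.117
[-1.75, -1.67, -0.01] 0.117
[-1.93, -1.45, -0.01] 0.117
[-2.09, -1.22, -0.01] 0.117
[-2.21, -0.97, -0.01] 0.117
[-2.31, -0.7, -0.01] 0.117
[-2.38, -0.43, -0.01] 0.117
[-2.41, -0.15, -0.01] 0.117
[-2.41, 0.13, -0.01] 0.117
[-2.38, 0.41, -0.01] 0.117
[-2.32, 0.69, -0.01] 0.117
```

```bash
python3 - <<'E'
from h import *
plan([513,-129,200],58.2,10)
E
```

```text
pos [531.6 231.4 238.9] yaw 158.52 force [-0.3 -0.4  0.9] dy -1.751
[-1.15, -3.42, 0.39] 0.175
[-1.73, -3.17, 0.39] 0.175
[-2.25, -2.82, 0.39] 0.175
[-2.71, -2.39, 0.39] 0.175
[-3.08, -1.88, 0.39] 0.175
[-3.36, -1.31, 0.39] 0.175
[-3.54, -0.71, 0.39] 0.175
[-3.61, -0.08, 0.39] 0.175
[-3.57, 0.55, 0.39] 0.175
[-3.42, 1.16, 0.39] 0.175
```

>>> {"name": "carry_out", "arguments": {
  "targets": [
    {"linear": [-1.15, -3.42, 0.39], "spin": 0.175, "claw": 100},
    {"linear": [-1.73, -3.17, 0.39], "spin": 0.175, "claw": 100},
    {"linear": [-2.25, -2.82, 0.39], "spin": 0.175, "claw": 100},
    {"linear": [-2.71, -2.39, 0.39], "spin": 0.175, "claw": 100},
    {"linear": [-3.08, -1.88, 0.39], "spin": 0.175, "claw": 100}
  ]
}}

```text
t: 2.7
ee_pos: [522.3, 49.7, 219.3]
tcp_rot: [0.588, 0.809, 0.0, 0.0]
force: [-0.1, -0.1, -0.7]
gripper_width: 88.0
finger_force: 0.0
```

>>> {"name": "carry_out", "arguments": {
  "targets": [
    {"linear": [-3.36, -1.31, 0.39], "spin": 0.175, "claw": 100},
    {"linear": [-3.54, -0.71, 0.39], "spin": 0.175, "claw": 100},
    {"linear": [-3.61, -0.08, 0.39], "spin": 0.175, "claw": 100},
    {"linear": [-3.57, 0.55, 0.39], "spin": 0.175, "claw": 100},
    {"linear": [-3.42, 1.16, 0.39], "spin": 0.175, "claw": 100}
  ]
}}

```text
t: 3.32
ee_pos: [512.9, -130.6, 199.8]
tcp_rot: [0.875, 0.484, 0.0, 0.0]
force: [0.5, -0.6, 0.1]
gripper_width: 88.3
finger_force: 0.0
```

>>> {"name": "carry_out", "arguments": {
  "targets": [
    {"linear": [0, 0, 0], "spin": 0, "claw": 100},
    {"linear": [0, 0, 0], "spin": 0, "claw": 100},
    {"linear": [0, 0, 0], "spin": 0, "claw": 100},
    {"linear": [0, 0, 0], "spin": 0, "claw": 100},
    {"linear": [0, 0, 0], "spin": 0, "claw": 100}
  ]
}}

```text
t: 3.95
ee_pos: [513.1, -129.0, 199.8]
tcp_rot: [0.873, 0.487, 0.0, 0.0]
force: [-1.0, -0.0, -0.8]
gripper_width: 88.7
finger_force: 0.0
```

```bash
python3 - <<'E'
from h import *
s=telemetry.sense();print(s['ee_pos'],s['tcp_rot'],s['force'])
import pickle
C,im=snap('wrist','w2.png'); pickle.dump(C[:5],open('w2.pkl','wb'))
cv2.imwrite('pics/w2b.png',cv2.resize(im[:,:,::-1],None,fx=1.5,fy=1.5,interpolation=cv2.INTER_CUBIC))
E
```

```text
[ 513.11282308 -129.01338364  199.81815781] [8.73465331e-01 4.86886340e-01 5.66840542e-05 7.14126232e-05] [-1.00726192 -0.01881008 -0.77463659]
```

View pics/w2b.png

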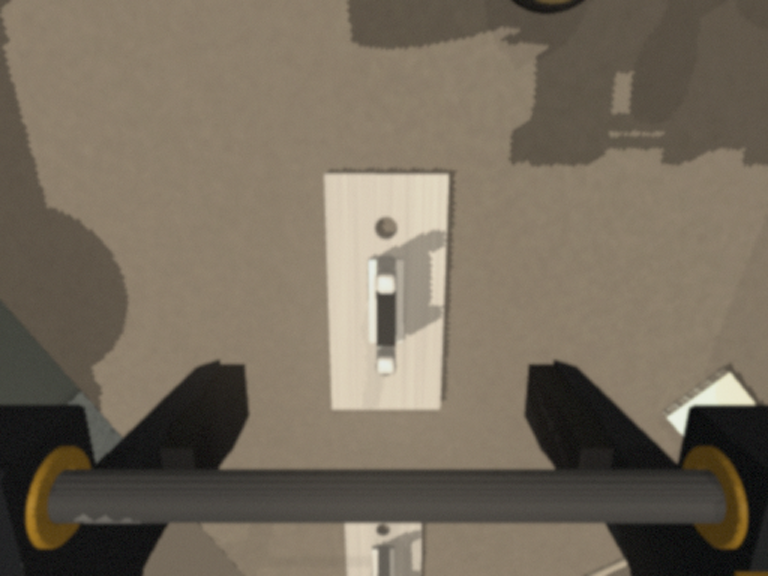

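Wrist view: cradle plate corners are at (324,173), (450,173), (332,410), (441,410), one hole at (386,228), and horn tops at (386,284) and (386,366). The web is almost in line with the tool's x axis.

```bash
python3 - <<'E'
from h import *
import pickle
C=pickle.load(open('w2.pkl','rb'))+(None,)
P=[plane(C,u/1.5,v/1.5,8)[:2] for u,v in [(324,173),(450,173),(332,410),(441,410)]]
top=(P[0]+P[1])/2;bot=(P[2]+P[3])/2;d=top-bot
print('len',np.linalg.norm(d),np.linalg.norm(P[0]-P[1]),np.linalg.norm(P[2]-P[3]),'yaw',np.degrees(np.arctan2(*d[::-1])),(top+bot)/2)
h=[plane(C,386/1.5,v/1.5,60)[:2] for v in(284,366)]; d=h[0]-h[1]
print('horns',(h[0]+h[1])/2,np.linalg.norm(d),np.degrees(np.arctan2(*d[::-1])))
print('hole',plane(C,386/1.5,228/1.5,8)[:2])
g=cv2.imread('pics/w2.png',0); k=((g>140)*255).astype(np.uint8); k[:105]=0;k[280:]=0;k[:,:205]=0;k[:,310:]=0
k=cv2.morphologyEx(k,cv2.MORPH_OPEN,np.ones((5,5)))
c=max(cv2.findContours(k,0,cv2.CHAIN_APPROX_NONE)[0],key=cv2.contourArea)
print(cv2.minAreaRect(np.array([plane(C,*p[0],8)[:2] for p in c],np.float32)))
E
```

```text
len 170.52078997656002 80.4886359377272 80.3682827889806 yaw 58.132779693208896 [ 495.84308005 -156.88715044]
horns [ 495.76590106 -156.07089579] 51.73934602624152 58.22354663025339
hole [ 521.68157737 -114.21977693]
((494.89776611328125, -155.95767211914062), (170.51979064941406, 81.47547149658203), 58.048954010009766)
```

```bash
python3 - <<'E'
from h import *
plan([495.6,-156.5,60],58.2,5)
E
```

```text
pos [ 513.1 -129.1  199.8] yaw 58.25 force [-0.7  0.3 -0. ] dy -0.001
[-0.65, -0.01, 2.8] 0.0
[-0.65, -0.01, 2.8] 0.0
[-0.65, -0.01, 2.8] 0.0
[-0.65, -0.01, 2.8] 0.0
[-0.65, -0.01, 2.8] 0.0
```

>>> {"name": "carry_out", "arguments": {
  "targets": [
    {"linear": [-0.65, -0.01, 2.8], "spin": 0, "claw": 50},
    {"linear": [-0.65, -0.01, 2.8], "spin": 0, "claw": 50},
    {"linear": [-0.65, -0.01, 2.8], "spin": 0, "claw": 50},
    {"linear": [-0.65, -0.01, 2.8], "spin": 0, "claw": 50},
    {"linear": [-0.65, -0.01, 2.8], "spin": 0, "claw": 50}
  ]
}}

```text
t: 4.62
ee_pos: [495.5, -157.1, 59.0]
tcp_rot: [0.874, 0.486, 0.0, 0.0]
force: [0.0, -0.8, 0.1]
gripper_width: 44.5
finger_force: 0.0
```

>>> {"name": "carry_out", "arguments": {
  "targets": [
    {"linear": [0, 0, 1.1], "spin": 0, "claw": 50},
    {"linear": [0, 0, 1.1], "spin": 0, "claw": 50},
    {"linear": [0, 0, 1.1], "spin": 0, "claw": 50},
    {"linear": [0, 0, 1.1], "spin": 0, "claw": 50},
    {"linear": [0, 0, 0], "spin": 0, "claw": 50}
  ]
}}

```text
t: 5.25
ee_pos: [495.0, -156.5, 14.9]
tcp_rot: [0.874, 0.486, -0.0, -0.001]
force: [0.3, 0.1, -0.2]
gripper_width: 44.6
finger_force: 0.0
```

>>> {"name": "carry_out", "arguments": {
  "targets": [
    {"linear": [0, 0, 0], "spin": 0, "claw": 0},
    {"linear": [0, 0, 0], "spin": 0, "claw": 0},
    {"linear": [0, 0, 0], "spin": 0, "claw": 0},
    {"linear": [0, 0, 0], "spin": 0, "claw": 0},
    {"linear": [0, 0, 0], "spin": 0, "claw": 0}
  ]
}}

```text
t: 5.88
ee_pos: [495.6, -157.0, 16.0]
tcp_rot: [0.874, 0.486, 0.0, 0.0]
force: [-1.6, 0.8, 2.8]
gripper_width: 11.6
finger_force: 30.0
```

>>> {"name": "carry_out", "arguments": {
  "targets": [
    {"linear": [0, 0, -1], "spin": 0, "claw": 0},
    {"linear": [0, 0, -2.5], "spin": 0, "claw": 0},
    {"linear": [0, 0, -3.5], "spin": 0, "claw": 0},
    {"linear": [0, 0, -3.5], "spin": 0, "claw": 0},
    {"linear": [0, 0, -3], "spin": 0, "claw": 0}
  ]
}}

```text
t: 6.5
ee_pos: [495.1, -156.7, 152.0]
tcp_rot: [0.874, 0.486, -0.0, -0.0]
force: [0.9, 0.1, -5.2]
gripper_width: 12.1
finger_force: 30.0
```

```bash
python3 - <<'E'
from h import *
plan([564.3,203.1,150],88.2,10)
E
```

```text
pos [ 495.1 -156.7  152. ] yaw 58.21 force [ 0.9  0.1 -5.2] dy 0.524
[3.42, -1.31, 0.02] -0.052
[3.49, -1.13, 0.02] -0.052
[3.54, -0.94, 0.02] -0.052
[3.59, -0.76, 0.02] -0.052
[3.62, -0.57, 0.02] -0.052
[3.64, -0.38, 0.02] -0.052
[3.66, -0.19, 0.02] -0.052
[3.66, 0.01, 0.02] -0.052
[3.66, 0.2, 0.02] -0.052
[3.64, 0.39, 0.02] -0.052
```

>>> {"name": "carry_out", "arguments": {
  "targets": [
    {"linear": [3.42, -1.31, 0.02], "spin": -0.052, "claw": 0},
    {"linear": [3.49, -1.13, 0.02], "spin": -0.052, "claw": 0},
    {"linear": [3.54, -0.94, 0.02], "spin": -0.052, "claw": 0},
    {"linear": [3.59, -0.76, 0.02], "spin": -0.052, "claw": 0},
    {"linear": [3.62, -0.57, 0.02], "spin": -0.052, "claw": 0}
  ]
}}

```text
t: 7.12
ee_pos: [529.6, 24.3, 149.6]
tcp_rot: [0.803, 0.596, -0.0, -0.0]
force: [0.4, -0.6, -4.4]
gripper_width: 11.5
finger_force: 30.0
```

>>> {"name": "carry_out", "arguments": {
  "targets": [
    {"linear": [3.64, -0.38, 0.02], "spin": -0.052, "claw": 0},
    {"linear": [3.66, -0.19, 0.02], "spin": -0.052, "claw": 0},
    {"linear": [3.66, 0.01, 0.02], "spin": -0.052, "claw": 0},
    {"linear": [3.66, 0.2, 0.02], "spin": -0.052, "claw": 0},
    {"linear": [3.64, 0.39, 0.02], "spin": -0.052, "claw": 0}
  ]
}}

```text
t: 7.75
ee_pos: [564.6, 203.9, 148.4]
tcp_rot: [0.719, 0.695, -0.001, -0.0]
force: [-0.4, 0.6, -4.3]
gripper_width: 11.5
finger_force: 30.0
```

>>> {"name": "carry_out", "arguments": {
  "targets": [
    {"linear": [0, 0, 0], "spin": 0, "claw": 0},
    {"linear": [0, 0, 0], "spin": 0, "claw": 0},
    {"linear": [0, 0, 0], "spin": 0, "claw": 0},
    {"linear": [0, 0, 0], "spin": 0, "claw": 0},
    {"linear": [0, 0, 0], "spin": 0, "claw": 0}
  ]
}}

```text
t: 8.38
ee_pos: [565.2, 202.2, 148.8]
tcp_rot: [0.72, 0.694, 0.0, 0.0]
force: [0.1, 0.9, -4.5]
gripper_width: 12.0
finger_force: 30.0
```

```bash
python3 - <<'E'
from h import *
import pickle
plan([564.3,203.1,90],88.2,5)
C,im=snap('wrist','w3.png'); pickle.dump(C[:5],open('w3.pkl','wb'))
cv2.imwrite('pics/w3b.png',cv2.resize(im[:,:,::-1],None,fx=1.5,fy=1.5,interpolation=cv2.INTER_CUBIC))
E
```

```text
pos [565.2 202.2 148.8] yaw 87.94 force [ 0.1  0.9 -4.5] dy 0.005
[0.02, -0.02, 1.18] -0.001
[0.02, -0.02, 1.18] -0.001
[0.02, -0.02, 1.18] -0.001
[0.02, -0.02, 1.18] -0.001
[0.02, -0.02, 1.18] -0.001
```

View pics/w3b.png

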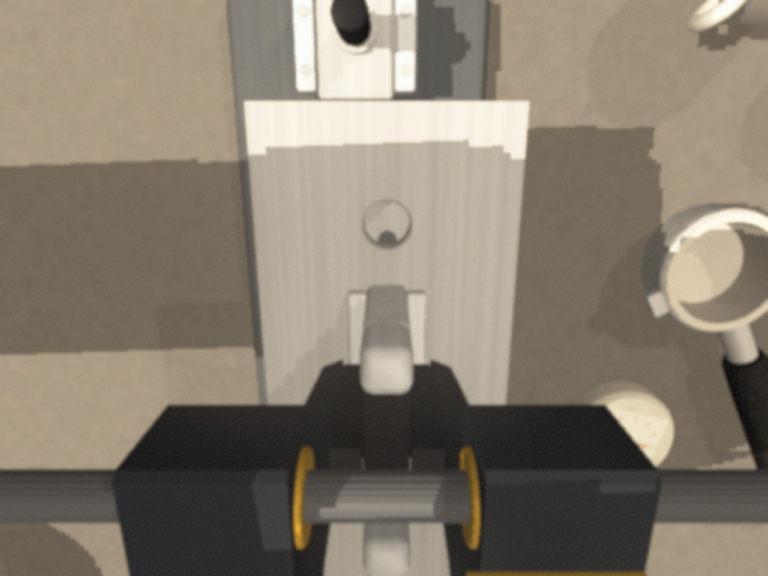

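The held cradle shows its +y hole at (387,223) in the picture. The plate sides are symmetric about it, and the bolt block with knob is at (355,20). I'll compute the hole's offset from the TCP.

```bash
python3 - <<'E'
from h import *
import pickle
C=pickle.load(open('w3.pkl','rb'))+(None,)
s=telemetry.sense(); z=s['ee_pos'][2]-8
h=plane(C,387/1.5,223/1.5,z)[:2]; a=plane(C,245/1.5,101/1.5,z)[:2];b=plane(C,529/1.5,101/1.5,z)[:2]
print('hole',h,'edge mid',(a+b)/2,np.linalg.norm(a-b),'edge yaw+90',np.degrees(np.arctan2(*(b-a)[::-1]))+90)
u=np.array([np.cos(np.radians(88.2)),np.sin(np.radians(88.2))])
print('centre est',h-50*u,(a+b)/2-85*u,s['ee_pos'])
print('knob',plane(C,349/1.5,14/1.5,78.5))
print(proj(C,[565.83,252.59,41.5]),np.array(proj(C,[565.83,252.59,41.5]))*1.5)
E
```

```text
hole [566.62450608 253.36172597] edge mid [567.86302745 287.49500303] 79.18352867989742 edge yaw+90 87.89092033465325
centre est [565.05396812 203.38639796] [565.19311293 202.53694539] [565.23337753 202.31740865 148.80274686]
knob [554.98405721 322.13467547  78.5       ]
(np.float64(256.69507116110304), np.float64(127.12901462265914)) [385.04260674 190.69352193]
```

>>> {"name": "carry_out", "arguments": {
  "targets": [
    {"linear": [0.02, -0.04, 2.5], "spin": -0.002, "claw": 0},
    {"linear": [0, -0.04, 2.5], "spin": -0.002, "claw": 0},
    {"linear": [0, 0, 2.0], "spin": 0, "claw": 0},
    {"linear": [0, 0, 1.3], "spin": 0, "claw": 0},
    {"linear": [0, 0, 0.3], "spin": 0, "claw": 0}
  ]
}}

```text
t: 9.05
ee_pos: [564.0, 202.9, 61.8]
tcp_rot: [0.718, 0.696, -0.001, -0.0]
force: [0.2, -0.4, -3.3]
gripper_width: 11.7
finger_force: 30.0
```

>>> {"name": "carry_out", "arguments": {
  "targets": [
    {"linear": [0, 0, 0], "spin": 0, "claw": 0},
    {"linear": [0, 0, 0], "spin": 0, "claw": 0},
    {"linear": [0, 0, 0], "spin": 0, "claw": 0},
    {"linear": [0, 0, 0], "spin": 0, "claw": 0},
    {"linear": [0, 0, 0], "spin": 0, "claw": 0}
  ]
}}

```text
t: 9.68
ee_pos: [564.5, 203.0, 62.9]
tcp_rot: [0.718, 0.696, 0.0, 0.0]
force: [-0.1, 1.1, -4.5]
gripper_width: 11.5
finger_force: 30.0
```

```bash
python3 - <<'E'
from h import *
import pickle
plan([564.4,202.4,62],88.2,1)
C,im=snap('wrist','w4.png'); pickle.dump(C[:5],open('w4.pkl','wb'))
cr=im[110:190,210:310,::-1].copy()
cv2.imwrite('pics/w4b.png',cv2.normalize(cv2.resize(cr,None,fx=7,fy=7,interpolation=cv2.INTER_CUBIC),None,0,255,cv2.NORM_MINMAX))
E
```

```text
pos [564.5 203.   62.9] yaw 88.22 force [-0.1  1.1 -4.5] dy -0.0
[-0.06, -0.01, 0.09] 0.0
```

View pics/w4b.png

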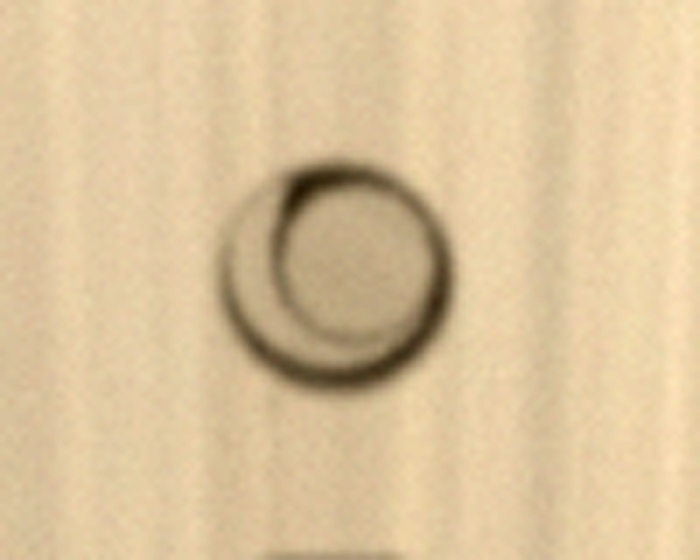

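Through the hole (crop rim centre about (337,275), radius 115), the pin top appears as a disc centred near (357,263). I'll compute the remaining offset.

```bash
python3 - <<'E'
from h import *
import pickle
C=pickle.load(open('w4.pkl','rb'))+(None,)
f=lambda x,y:((x+.5)/7-.5+210,(y+.5)/7-.5+110)
h=plane(C,*f(337,275),62.9-8)[:2]; p=plane(C,*f(357,263),41.5)[:2]
u=np.array([np.cos(np.radians(88.2)),np.sin(np.radians(88.2))]);v=np.array([u[1],-u[0]])
d=p-h; print(h,p,'pin-hole world',d,'tool x',d@u,'tool y',d@v)
print(d@u, 'per px check', plane(C,*f(338,275),54.9)[:2]-h)
E
```

```text
[565.46779353 254.11933219] [566.83035216 252.68227876] pin-hole world [ 1.36255863 -1.43705343] tool x -1.3935453280419932 tool y 1.4070252293741692
-1.3935453280419932 per px check [ 0.06396094 -0.0020389 ]
```

>>> {"name": "carry_out", "arguments": {
  "targets": [
    {"linear": [-0.14, 0.14, 0], "spin": 0, "claw": 0},
    {"linear": [0, 0, 0.1], "spin": 0, "claw": 0},
    {"linear": [0, 0, 0.1], "spin": 0, "claw": 0},
    {"linear": [0, 0, 0.1], "spin": 0, "claw": 0},
    {"linear": [0, 0, 0.1], "spin": 0, "claw": 0}
  ]
}}

```text
t: 10.35
ee_pos: [565.7, 201.5, 58.6]
tcp_rot: [0.718, 0.696, -0.0, -0.0]
force: [-1.2, -0.1, -4.6]
gripper_width: 11.8
finger_force: 30.0
```

>>> {"name": "carry_out", "arguments": {
  "targets": [
    {"linear": [0, 0, 0.05], "spin": 0, "claw": 0},
    {"linear": [0, 0, 0.05], "spin": 0, "claw": 0},
    {"linear": [0, 0, 0.05], "spin": 0, "claw": 0},
    {"linear": [0, 0, 0.05], "spin": 0, "claw": 0},
    {"linear": [0, 0, 0], "spin": 0, "claw": 0}
  ]
}}

```text
t: 10.98
ee_pos: [565.7, 201.5, 56.7]
tcp_rot: [0.718, 0.696, 0.0, 0.0]
force: [0.0, -0.1, -3.8]
gripper_width: 11.7
finger_force: 30.0
```

>>> {"name": "carry_out", "arguments": {
  "targets": [
    {"linear": [0, 0, 0.05], "spin": 0, "claw": 0},
    {"linear": [0, 0, 0.05], "spin": 0, "claw": 0},
    {"linear": [0, 0, 0.05], "spin": 0, "claw": 0},
    {"linear": [0, 0, 0.05], "spin": 0, "claw": 0},
    {"linear": [0, 0, 0], "spin": 0, "claw": 0}
  ]
}}

```text
t: 11.6
ee_pos: [565.7, 201.5, 54.6]
tcp_rot: [0.718, 0.696, -0.0, -0.0]
force: [0.0, -1.4, -4.6]
gripper_width: 11.5
finger_force: 30.0
```

```bash
python3 - <<'E'
from h import *
s=telemetry.sense(); print(s['ee_pos'],s['force'],s['torque'])
E
```

```text
[565.67900434 201.52579445  54.64636658] [ 0.0209884  -1.42940386 -4.64194345] [-0.04823558  0.09441482  0.01119052]
```

The underside is about 3 mm below the pin tops and there is no vertical contact, so I carry on down gently.

>>> {"name": "carry_out", "arguments": {
  "targets": [
    {"linear": [0, 0, 0.1], "spin": 0, "claw": 0},
    {"linear": [0, 0, 0.1], "spin": 0, "claw": 0},
    {"linear": [0, 0, 0.1], "spin": 0, "claw": 0},
    {"linear": [0, 0, 0.1], "spin": 0, "claw": 0},
    {"linear": [0, 0, 0], "spin": 0, "claw": 0}
  ]
}}

```text
t: 12.22
ee_pos: [565.6, 201.5, 50.6]
tcp_rot: [0.718, 0.696, -0.0, -0.0]
force: [1.0, 0.8, -4.0]
gripper_width: 11.6
finger_force: 30.0
```

>>> {"name": "carry_out", "arguments": {
  "targets": [
    {"linear": [0, 0, 0.1], "spin": 0, "claw": 0},
    {"linear": [0, 0, 0.1], "spin": 0, "claw": 0},
    {"linear": [0, 0, 0.1], "spin": 0, "claw": 0},
    {"linear": [0, 0, 0.1], "spin": 0, "claw": 0},
    {"linear": [0, 0, 0.1], "spin": 0, "claw": 0}
  ]
}}

```text
t: 12.85
ee_pos: [565.7, 201.5, 45.6]
tcp_rot: [0.718, 0.696, -0.0, -0.0]
force: [-0.1, 0.7, -4.3]
gripper_width: 11.4
finger_force: 30.0
```

>>> {"name": "carry_out", "arguments": {
  "targets": [
    {"linear": [0, 0, 0.05], "spin": 0, "claw": 0},
    {"linear": [0, 0, 0.05], "spin": 0, "claw": 0},
    {"linear": [0, 0, 0.05], "spin": 0, "claw": 0},
    {"linear": [0, 0, 0.05], "spin": 0, "claw": 0},
    {"linear": [0, 0, 0], "spin": 0, "claw": 0}
  ]
}}

```text
t: 13.48
ee_pos: [565.7, 201.5, 43.7]
tcp_rot: [0.718, 0.696, -0.0, -0.0]
force: [0.5, -0.3, -4.6]
gripper_width: 11.5
finger_force: 30.0
```

>>> {"name": "carry_out", "arguments": {
  "targets": [
    {"linear": [0, 0, 0.05], "spin": 0, "claw": 0},
    {"linear": [0, 0, 0.05], "spin": 0, "claw": 0},
    {"linear": [0, 0, 0.03], "spin": 0, "claw": 0},
    {"linear": [0, 0, 0], "spin": 0, "claw": 0},
    {"linear": [0, 0, 0], "spin": 0, "claw": 0}
  ]
}}

```text
t: 14.1
ee_pos: [565.8, 201.5, 42.4]
tcp_rot: [0.718, 0.696, 0.0, 0.0]
force: [-0.4, -0.0, -4.5]
gripper_width: 11.9
finger_force: 30.0
```

>>> {"name": "carry_out", "arguments": {
  "targets": [
    {"linear": [0, 0, 0.03], "spin": 0, "claw": 0},
    {"linear": [0, 0, 0.03], "spin": 0, "claw": 0},
    {"linear": [0, 0, 0.03], "spin": 0, "claw": 0},
    {"linear": [0, 0, 0], "spin": 0, "claw": 0},
    {"linear": [0, 0, 0], "spin": 0, "claw": 0}
  ]
}}

```text
t: 14.72
ee_pos: [565.8, 201.5, 42.0]
tcp_rot: [0.718, 0.696, 0.0, 0.0]
force: [-4.6, -1.1, 5.3]
gripper_width: 11.7
finger_force: 30.0
```

Contact came at the expected seated height, about 10 N. I release, rise and check.

>>> {"name": "carry_out", "arguments": {
  "targets": [
    {"linear": [0, 0, 0], "spin": 0, "claw": 35},
    {"linear": [0, 0, 0], "spin": 0, "claw": 35},
    {"linear": [0, 0, 0], "spin": 0, "claw": 35},
    {"linear": [0, 0, 0], "spin": 0, "claw": 35},
    {"linear": [0, 0, -0.5], "spin": 0, "claw": 35}
  ]
}}

```text
t: 15.35
ee_pos: [565.4, 201.5, 46.2]
tcp_rot: [0.718, 0.696, -0.0, -0.0]
force: [0.0, -0.3, -0.4]
gripper_width: 30.9
finger_force: 0.0
```

>>> {"name": "carry_out", "arguments": {
  "targets": [
    {"linear": [0, 0, -2], "spin": 0, "claw": 35},
    {"linear": [0, 0, -4], "spin": 0, "claw": 35},
    {"linear": [0, 0, -4], "spin": 0, "claw": 35},
    {"linear": [0, 0, -4], "spin": 0, "claw": 35},
    {"linear": [0, 0, -2], "spin": 0, "claw": 0}
  ]
}}

```text
t: 15.98
ee_pos: [567.1, 201.8, 210.7]
tcp_rot: [0.718, 0.696, 0.002, 0.002]
force: [-0.3, 0.9, -0.3]
gripper_width: 22.9
finger_force: 0.0
```

>>> {"name": "carry_out", "arguments": {
  "targets": [
    {"linear": [0, 0, 0], "spin": 0, "claw": 0},
    {"linear": [0, 0, 0], "spin": 0, "claw": 0},
    {"linear": [0, 0, 0], "spin": 0, "claw": 0},
    {"linear": [0, 0, 0], "spin": 0, "claw": 0},
    {"linear": [0, 0, 0], "spin": 0, "claw": 0}
  ]
}}

```text
t: 16.6
ee_pos: [565.5, 201.5, 205.8]
tcp_rot: [0.718, 0.696, -0.0, -0.0]
force: [-1.2, 0.2, 0.4]
gripper_width: 0.6
finger_force: 0.0
```

```bash
python3 - <<'E'
from h import *
import pickle
plan([553,340,150],88.2,5)
C,im=snap('wrist','w5.png'); pickle.dump(C[:5],open('w5.pkl','wb'))
cv2.imwrite('pics/w5b.png',cv2.resize(im[:,:,::-1],None,fx=1.5,fy=1.5,interpolation=cv2.INTER_CUBIC))
E
```

```text
pos [565.5 201.5 205.8] yaw 88.22 force [-1.2  0.2  0.4] dy -0.0
[2.76, -0.34, 1.12] 0.0
[2.76, -0.34, 1.12] 0.0
[2.76, -0.34, 1.12] 0.0
[2.76, -0.34, 1.12] 0.0
[2.76, -0.34, 1.12] 0.0
```

View pics/w5b.png

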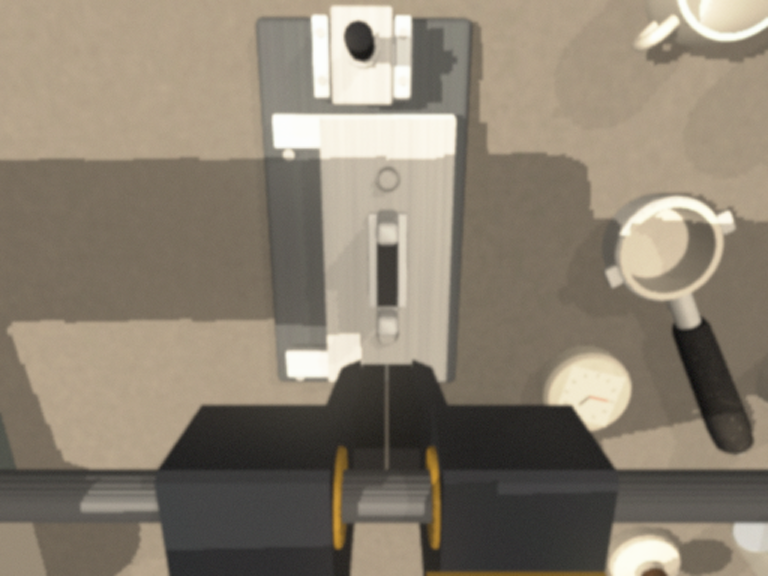

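The cradle is seated flat: the pin fills the hole at (387,179). The knob top is at (359,40), and the timer, portafilter and tamper are untouched. Next is the knob position, and the clearance beyond it.

```bash
python3 - <<'E'
from h import *
import pickle
C=pickle.load(open('w5.pkl','rb'))+(None,)
k=plane(C,359/1.5,38/1.5,78.5); print('knob',k)
a=[plane(C,x/1.5,y/1.5,34)[:2] for x,y in [(322,114),(457,115)]]; print('plate +y edge',a)
S=cam('scene')
for u,v,z in [(415,150,80),(395,175,40),(377,183,70),(440,125,300),(405,200,60)]: print(u,v,z,plane(S,u,v,z).round())
plan([k[0]+.03*36,k[1]+36,130],88.2,5)
E
```

```text
knob [555.47069538 322.40306516  78.5       ]
plate +y edge [array([530.12141954, 290.29309527]), array([608.59329898, 287.23824465])]
415 150 80 [726. 515.  80.]
395 175 40 [757. 420.  40.]
377 183 70 [761. 335.  70.]
440 125 300 [775. 494. 300.]
405 200 60 [854. 381.  60.]
pos [565.6 201.5 206. ] yaw 88.22 force [ 0.1 -0.1 -1. ] dy -0.0
[3.13, -0.28, 1.52] 0.0
[3.13, -0.28, 1.52] 0.0
[3.13, -0.28, 1.52] 0.0
[3.13, -0.28, 1.52] 0.0
[3.13, -0.28, 1.52] 0.0
```

>>> {"name": "carry_out", "arguments": {
  "targets": [
    {"linear": [3.13, -0.22, 0.5], "spin": 0, "claw": 0},
    {"linear": [3.13, -0.22, 0.5], "spin": 0, "claw": 0},
    {"linear": [3.13, -0.22, 0.5], "spin": 0, "claw": 0},
    {"linear": [3.13, -0.22, 1.0], "spin": 0, "claw": 0},
    {"linear": [3.13, -0.22, 1.5], "spin": 0, "claw": 0}
  ]
}}

```text
t: 17.27
ee_pos: [559.9, 359.5, 166.7]
tcp_rot: [0.718, 0.696, 0.001, 0.0]
force: [0.2, 0.7, -0.1]
gripper_width: 0.1
finger_force: 0.0
```

>>> {"name": "carry_out", "arguments": {
  "targets": [
    {"linear": [0, 0, 3], "spin": 0, "claw": 0},
    {"linear": [0, 0, 3], "spin": 0, "claw": 0},
    {"linear": [0, 0, 3], "spin": 0, "claw": 0},
    {"linear": [0, 0, 2], "spin": 0, "claw": 0},
    {"linear": [0, 0, 0], "spin": 0, "claw": 0}
  ]
}}

```text
t: 17.9
ee_pos: [558.4, 357.8, 54.7]
tcp_rot: [0.718, 0.696, -0.002, -0.001]
force: [0.1, 0.1, 0.4]
gripper_width: 0.2
finger_force: 0.0
```

```bash
python3 - <<'E'
from h import *
plan([555,342,56],88.2,5)
E
```

```text
pos [558.4 357.8  54.7] yaw 88.22 force [0.1 0.1 0.4] dy -0.0
[-0.32, -0.06, -0.03] 0.0
[-0.32, -0.06, -0.03] 0.0
[-0.32, -0.06, -0.03] 0.0
[-0.32, -0.06, -0.03] 0.0
[-0.32, -0.06, -0.03] 0.0
```

>>> {"name": "carry_out", "arguments": {
  "targets": [
    {"linear": [-0.3, -0.06, 0], "spin": 0, "claw": 0},
    {"linear": [-0.3, -0.06, 0], "spin": 0, "claw": 0},
    {"linear": [-0.3, -0.06, 0], "spin": 0, "claw": 0},
    {"linear": [-0.3, -0.06, 0], "spin": 0, "claw": 0},
    {"linear": [-0.3, -0.06, 0], "spin": 0, "claw": 0}
  ]
}}

```text
t: 18.52
ee_pos: [556.1, 343.2, 56.7]
tcp_rot: [0.718, 0.696, 0.0, 0.0]
force: [0.2, -0.3, -0.2]
gripper_width: 0.4
finger_force: 0.0
```

>>> {"name": "carry_out", "arguments": {
  "targets": [
    {"linear": [-0.2, 0, 0], "spin": 0, "claw": 0},
    {"linear": [-0.2, 0, 0], "spin": 0, "claw": 0},
    {"linear": [-0.2, 0, 0], "spin": 0, "claw": 0},
    {"linear": [-0.2, 0, 0], "spin": 0, "claw": 0},
    {"linear": [-0.2, 0, 0], "spin": 0, "claw": 0}
  ]
}}

```text
t: 19.15
ee_pos: [555.8, 333.5, 56.5]
tcp_rot: [0.718, 0.696, 0.0, -0.0]
force: [-0.1, 1.9, -0.2]
gripper_width: 0.7
finger_force: 1.3
```

>>> {"name": "carry_out", "arguments": {
  "targets": [
    {"linear": [-0.2, 0, 0], "spin": 0, "claw": 0},
    {"linear": [-0.2, 0, 0], "spin": 0, "claw": 0},
    {"linear": [-0.2, 0, 0], "spin": 0, "claw": 0},
    {"linear": [-0.2, 0, 0], "spin": 0, "claw": 0},
    {"linear": [-0.2, 0, 0], "spin": 0, "claw": 0}
  ]
}}

```text
t: 19.77
ee_pos: [555.4, 323.3, 56.5]
tcp_rot: [0.718, 0.696, -0.0, -0.0]
force: [-1.5, 2.3, 0.2]
gripper_width: 0.7
finger_force: 1.3
```

>>> {"name": "carry_out", "arguments": {
  "targets": [
    {"linear": [-0.1, 0, 0], "spin": 0, "claw": 0},
    {"linear": [-0.1, 0, 0], "spin": 0, "claw": 0},
    {"linear": [-0.1, 0, 0], "spin": 0, "claw": 0},
    {"linear": [-0.1, 0, 0], "spin": 0, "claw": 0},
    {"linear": [0, 0, 0], "spin": 0, "claw": 0}
  ]
}}

```text
t: 20.4
ee_pos: [555.3, 319.3, 56.5]
tcp_rot: [0.718, 0.696, -0.0, -0.0]
force: [-1.2, 2.2, 1.2]
gripper_width: 0.3
finger_force: 1.0
```

>>> {"name": "carry_out", "arguments": {
  "targets": [
    {"linear": [-0.1, 0, 0], "spin": 0, "claw": 0},
    {"linear": [-0.05, 0, 0], "spin": 0, "claw": 0},
    {"linear": [-0.05, 0, 0], "spin": 0, "claw": 0},
    {"linear": [-0.05, 0, 0], "spin": 0, "claw": 0},
    {"linear": [0, 0, 0], "spin": 0, "claw": 0}
  ]
}}

```text
t: 21.02
ee_pos: [555.3, 318.6, 56.6]
tcp_rot: [0.718, 0.696, 0.001, -0.001]
force: [-1.1, 8.9, -1.6]
gripper_width: 0.6
finger_force: 4.6
```

>>> {"name": "carry_out", "arguments": {
  "targets": [
    {"linear": [-0.1, 0, 0], "spin": 0, "claw": 0},
    {"linear": [-0.05, 0, 0], "spin": 0, "claw": 0},
    {"linear": [0, 0, 0], "spin": 0, "claw": 0},
    {"linear": [0, 0, 0], "spin": 0, "claw": 0},
    {"linear": [0, 0, 0], "spin": 0, "claw": 0}
  ]
}}

```text
t: 21.65
ee_pos: [555.3, 318.4, 56.7]
tcp_rot: [0.718, 0.696, 0.002, -0.001]
force: [-0.2, 14.1, -2.2]
gripper_width: 0.2
finger_force: 7.2
```

>>> {"name": "carry_out", "arguments": {
  "targets": [
    {"linear": [0.5, 0, 0], "spin": 0, "claw": 0},
    {"linear": [1, 0, 0], "spin": 0, "claw": 0},
    {"linear": [2, 0, 0], "spin": 0, "claw": 0},
    {"linear": [1, 0, -2], "spin": 0, "claw": 0},
    {"linear": [0, 0, -4], "spin": 0, "claw": 0}
  ]
}}

```text
t: 22.28
ee_pos: [555.1, 361.4, 115.0]
tcp_rot: [0.718, 0.696, -0.002, -0.001]
force: [-0.3, -0.1, -0.6]
gripper_width: 0.5
finger_force: 0.0
```

>>> {"name": "carry_out", "arguments": {
  "targets": [
    {"linear": [0, 0, -4], "spin": 0, "claw": 0},
    {"linear": [-4, 0, -4], "spin": 0, "claw": 0},
    {"linear": [-4, 0, -2], "spin": 0, "claw": 0},
    {"linear": [-4, 0, 0], "spin": 0, "claw": 0},
    {"linear": [-2, 0, 0], "spin": 0, "claw": 0}
  ]
}}

```text
t: 22.9
ee_pos: [552.6, 219.5, 217.0]
tcp_rot: [0.718, 0.696, 0.0, 0.0]
force: [-0.0, 0.3, -0.4]
gripper_width: 0.5
finger_force: 0.0
```

>>> {"name": "carry_out", "arguments": {
  "targets": [
    {"linear": [0, 0, 0], "spin": 0, "claw": 0},
    {"linear": [0, 0, 0], "spin": 0, "claw": 0},
    {"linear": [0, 0, 0], "spin": 0, "claw": 0},
    {"linear": [0, 0, 0], "spin": 0, "claw": 0},
    {"linear": [0, 0, 0], "spin": 0, "claw": 0}
  ]
}}

```text
t: 23.52
ee_pos: [552.2, 220.9, 216.4]
tcp_rot: [0.718, 0.696, -0.0, -0.0]
force: [0.2, -0.3, 1.1]
gripper_width: 0.4
finger_force: 0.0
```

```bash
python3 - <<'E'
from h import *
C,im=snap('wrist','w6.png'); s=telemetry.sense(); print(s['ee_pos'],s['t'])
g=im.max(axis=2)
# knob: black blob near projections of the knob at drawn-back / locked positions
for n,y in (('back',121),('locked',99)):
    p=proj(C,[550.8+.031*y,201.4+y,78.5]); print(n,np.round(p))
k=((g<45)*255).astype(np.uint8)
for c in cv2.findContours(k,0,2)[0]:
    if cv2.contourArea(c)>60: print(cv2.boundingRect(c),cv2.contourArea(c),cv2.minEnclosingCircle(c)[0])
E
```

```text
[552.2626692  220.80812894 216.45790933] 23.575
back [257.  55.]
locked [257.  85.]
(222, 366, 10, 18) 111.0 (227.0, 374.5)
(283, 363, 10, 16) 71.0 (287.0, 370.5)
(108, 270, 148, 44) 2877.0 (181.0, 292.5)
(289, 268, 118, 45) 3970.0 (348.0, 293.0)
(260, 266, 30, 47) 772.0 (271.5, 289.0)
(453, 227, 31, 80) 656.5 (470.6851806640625, 267.4259338378906)
```

```bash
python3 - <<'E'
from h import *
im=cv2.imread('pics/w6.png'); g=im.max(axis=2)[30:130,235:280]
print(g.min(), np.unravel_index(g.argmin(),g.shape))
for th in (60,75,90):
    k=((g<th)*255).astype(np.uint8)
    for c in cv2.findContours(k,0,2)[0]:
        if cv2.contourArea(c)>30: print(th,cv2.boundingRect(c),cv2.contourArea(c))
C=cam('wrist')
print(plane(C,257,85,78.5))
# plate still seated: bright plate region edges at stand y=60 row
v=int(proj(C,[553,265,34])[1]); row=cv2.imread('pics/w6.png',0)[v,180:340]; print(v,row[::4])
E
```

```text
61 (np.int64(53), np.int64(29))
75 (19, 46, 12, 15) 102.5
90 (16, 46, 15, 16) 170.5
[553.68289474 300.62713646  78.5       ]
125 [116 118 113 104  92  96  97 148 121 101 100 101 104 175 182 184 188 184
 183 183 198 196 203 203 202 203 188 184 190 192 191 190 187 191 111  87
 113 112 111 115]
```

The knob blob is at row 84, against 85 predicted for locked and 55 for drawn back. So the bolt is fully over, and the end stop was felt at 14 N. I hand in.

```bash
python3 -c "
from workcell import workorder
print(workorder.finish_job())"
```

```text
the job is handed in; nothing more can be done
None
```

The larger cradle sits flat over both pins on the stand's pads, the bolt is pushed to its end stop over its edge, and I handed the job in with the gripper clear and the bystanders untouched.

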